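Discharge the test bay and lever its steel cover open

TASK

Press the red button on the white control box all the way in and keep it in for about half a second, to discharge the test bay, then let it out. Next press the orange pad at the long end of the bay's lever down to its rubber stop, so that the short end raises the heavy steel flap, and finish while still holding the lever down with the flap up. Do not touch the flap, do not lift the lever out of its fulcrum, and leave the other things on the bench where they are.

Things in the scene. Friction and masses are not known exactly. Their poses are not given: they have to be found in the camera images.
- bay: Fixed test bay: grey plate 170 x 410 x 8 mm with a blue box 150 mm wide under the steel flap, two notched steel cheeks (tops 85 mm above the bench) and a black rubber stop. Origin on the bench below the fulcrum; y runs along the lever towards the orange pad. Plate y -185 to +225 mm; blue box y -180 to -55 mm; stop y +190 to +210 mm, top 20 mm up; springy, sinks 6 mm under 18 N.
- fulcrum (a point): The fixed point midway between the two cheeks, 65 mm above the bench, where the lever's pin rests in the notches (the lever's turning axis, along the bay's x).
- lever: Loose cranked aluminium bar 14 mm wide, 12 mm high, 0.16 kg; its cross pin merely rests in the fulcrum's open notches. Origin on the pin axis; z axis vertical at the start, when the bar slopes up 0.2 rad to the orange pad. The short end, a 12 mm roller 80 mm from the pin, lies under the flap. Pressing the pad turns it about 0.4 rad, onto the rubber stop; let go, the flap's weight brings it back.
- lever_pin (a point): Centre of the lever's cross pin; coincides with the fulcrum point to about 1 mm while the pin is seated.
- lever_pad (a point): Centre of the upper face of the orange pad (56 mm wide, 52 mm along the lever, 8 mm thick) at the long end, 190 mm from the pin. About 107 mm above the bench at the start, about 32 mm when fully down. Needs roughly 2 to 6 N, downwards, to raise the flap.
- flap (a joint): Angle of the steel flap (156 x 108 x 12 mm, about 1.4 kg, yellow stripe along its free edge), hinged on the side away from the lever. 0 = shut, grows as it rises; about 0.34 rad when the lever meets its stop, up to 0.4 rad with the stop squeezed; falls shut by itself.
- flap_edge (a point): Middle of the upper free edge of the flap, the edge nearest the fulcrum; 67 mm above the bench when shut, about 105 mm when raised.
- control_box: The fixed white control box, 110 (x) x 90 (y) x 55 mm high, with a red push button on top and two small lamps. Origin under its centre. It stands on the left or on the right of the bay, changing places with the black decade box.
- discharge_top (a point): Centre of the top of the red discharge button (34 mm across), which moves straight down.
- discharge (a joint): Travel of the red button in m: 0 = out, 0.006 = all the way in; a spring returns it; about 5 N to push fully in.
- decade_box: Bystander: black box with four grey knobs, 110 x 90 x 68 mm. Origin under its centre.
- meter: Bystander: black pointer meter, 140 x 110 x 90 mm. Origin under its centre.
- calculator: Bystander: blue calculator lying flat, 160 x 80 x 22 mm. Origin under its centre.
- screwdriver: Bystander: red screwdriver lying on the bench, 180 mm long.
- jar: Bystander: jar with a red lid, 60 mm across, 80 mm high. Origin under its centre.
- reel: Bystander: yellow reel standing on its flange, 56 mm across, 40 mm high. Origin under its centre.
- mug: Bystander: white mug, 80 mm across, 90 mm high. Origin under its centre.
Mind the look-alikes: they are no part of the job. Leave any blue or yellow look-alike of the control_box alone.

How it is judged:
By the outcome, as a careful person would: the job done as asked, in the order asked, and still so for the second after the job is handed in, while the arm keeps its last pose, push and grip.
It also fails if it takes over 40 s, if anything falls off the work surface, if the arm or the gripper's body presses on something with over 40 N, if the wrist force passes 120 N, or if a joint passes its speed limit or range.

ROBOT

A 7-joint arm with a two-finger parallel gripper is mounted at the origin on the work surface. World frame = base frame: x ahead of the robot, y to its left, z up, the work surface at z = 0. Lengths are in mm, angles in rad, forces in N, time in s.
With the tool pointing down it reaches from about 400 to 850 mm from the base axis. Payload 4.4 kg.
Tool frame: the origin (TCP) lies between the finger pads; the fingertips stand 8 mm ahead of it and the grasp point (between the pads) lies 11 mm behind it; z points along the fingers, y is the line along which they close (so a half turn about z gives the same grasp; the last joint's range is limited). The gripper opens to 94 mm and grips with 3 to 60 N. Pads are 16 mm wide; open, the fingers measure 119 mm over their backs; the gripper's body (75 mm by 177 mm) begins 78 mm behind the grasp point.
Start: joints at [1.263, 0.628, 0.038, 1.517, -0.027, 0.996, -0.02], TCP at [155.671, -631.098, 213.478] pointing down, gripper open.
Joint ranges: [-3.06, 3.06], [-0.37, 2.12], [-1.25, 1.32], [0.18, 2.47], [-1.1, 4.24], [0.23, 1.98], [-2.94, 2.94]. Speed limits (rad/s): [2.57, 2.57, 3.14, 3.14, 3.14, 3.14, 3.14].

INTERFACE

Orientations are given as [roll, pitch, yaw] about the fixed x, y, z axes, in that order (R = Rz(yaw) Ry(pitch) Rx(roll)).
In Python, from rig import manip, hand, planner, state, optics, sign_off gives the robot as it stands. Calls block until the motion is done:
- manip.move_to(position, orientation): joint-space move of the TCP to a pose.
- manip.move_linear(position, rotation=None, rate=150, max_force=None): straight line of the TCP; rotation=None keeps the orientation; rate is the mean speed in mm/s. With max_force (N) it stops when the force on the tool has changed by that much, and returns True; else False.
- manip.move_j(angles): joint-space move.
- hand.grip(opening): finger opening in mm; the grip force is fixed at half the most; returns when the fingers have stopped.
- manip.wait(seconds).
- planner.solve_ik(position, orientation): joint angles nearest the present ones, or None.
- state(): the state.
- optics.camera(name): name is "scene" or "side" or "wrist"; returns the picture (400x640x3 uint8, red, green, blue); there is no depth.
- optics.camera_info(name): a dict with "fx", "fy", "cx", "cy" (pixels), "world_to_cam" (4x4, takes a point from world to camera coordinates); the wrist camera has in their place "tool_from_camera" (4x4, takes a point from camera to tool coordinates, whose origin is the TCP and whose axes are the flange's). Camera axes: x right, y up, looking along -z (the intrinsics and any distortion apply to the point x, -y, -z); pixel columns grow to the right and rows downward; lengths in mm; the calibration is good to about 2 mm. The wrist camera is an equidistant fisheye: a pixel r from the principal point sees the ray r / f radians off the axis. A picture is of the moment at which its call begins: read the wrist's pose just before it. camera_info takes no time and is no camera call.
A pose or a line that the arm cannot do raises manip.Unreachable and nothing moves.
- sign_off(): hands the job in; it is judged then, once.
The state is a dict: "clock": time; "joint_positions": joint angles; "dq": joint speeds; "tau": joint torques, N m; "position": TCP position; "ee_rot": TCP orientation; "wrist_force": force on the tool from outside, world axes, zero at the start; "ft_torque": the same for the moment, N m; "opening": finger opening in mm; "grip_force": force on a finger pad.
Only numpy, scipy, OpenCV 4.12 (cv2) and the standard library are available. Lean on these libraries where they do the work, as an engineer would, in place of code of your own. Each camera call takes 0.05 s, during which the arm holds its last target. There are 200 camera calls.

## Working session

There is one attempt and no reset: what is moved stays moved. The work goes in short steps, each a Python script; the robot and the scene stay as the last script left them, time stands still between calls to the robot, and variables do not carry over. Pictures are saved under pics/ and viewed, at most 10 in all, crops included, and the job is handed in when it is done.

```bash
mkdir -p pics
python3 - <<'E'
from rig import *
import cv2
for n in ("scene","side"):
    cv2.imwrite(f"pics/{n}0.png",optics.camera(n)[:,:,::-1]); print(n,optics.camera_info(n))
print(optics.camera_info("wrist"),state())
E
```

```text
scene {'fx': 382.91834632634703, 'fy': 382.91834632634703, 'cx': 315.3783538391555, 'cy': 197.1087855988047, 'world_to_cam': array([[ 8.65529960e-02,  9.96201374e-01, -9.56043939e-03,
        -2.97722408e+01],
       [-5.76647145e-01,  5.79217217e-02,  8.14937509e-01,
         2.34826449e+02],
       [ 8.12395623e-01, -6.50222829e-02,  5.79469977e-01,
        -1.66163777e+03],
       [ 0.00000000e+00,  0.00000000e+00,  0.00000000e+00,
         1.00000000e+00]])}
side {'fx': 473.92062682026057, 'fy': 473.92062682026057, 'cx': 321.3043875703013, 'cy': 197.3017175836638, 'world_to_cam': array([[-8.96619118e-01, -4.42785216e-01, -3.92563526e-03,
         4.53424641e+02],
       [ 2.95651429e-01, -6.05232943e-01,  7.39109814e-01,
        -2.52488365e+02],
       [-3.29642822e-01,  6.61539370e-01,  6.73573509e-01,
        -1.29743754e+03],
       [ 0.00000000e+00,  0.00000000e+00,  0.00000000e+00,
         1.00000000e+00]])}
{'fx': 309.70691628693146, 'fy': 309.70691628693146, 'cx': 319.16418315399324, 'cy': 202.19546946564597, 'tool_from_camera': array([[ 6.37937895e-05,  9.68029101e-01, 
[... 332 characters left out ...]
: array([ 1.26318075,  0.62926334,  0.03843696,  1.51820528, -0.02700402,
        0.99630256, -0.01998996]), 'dq': array([ 4.32805743e-05,  7.78080476e-06,  7.20022693e-04, -1.56676518e-03,
       -1.17403712e-03, -1.49514380e-03, -6.43396616e-04]), 'tau': array([ 2.89699507e-03, -5.50784326e+01,  1.14730071e+00, -1.87114835e+01,
       -5.22236258e-02,  1.91919826e-02,  5.95005577e-05]), 'position': array([ 155.55600607, -630.53817382,  212.65969219]), 'ee_rot': array([-3.13993172e+00,  7.82273126e-06,  2.41831162e-01]), 'wrist_force': array([-0.68830477,  0.20224192,  0.49955112]), 'ft_torque': array([-0.00880862,  0.003995  , -0.00059053]), 'grip_force': 0.0, 'opening': 93.88269120038461}
```

View pics/scene0.png

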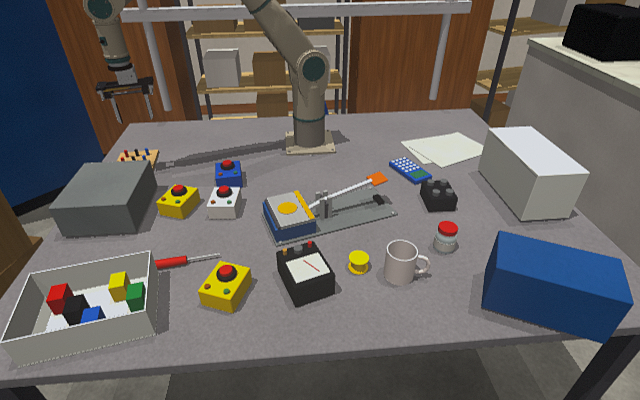

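View pics/side0.png

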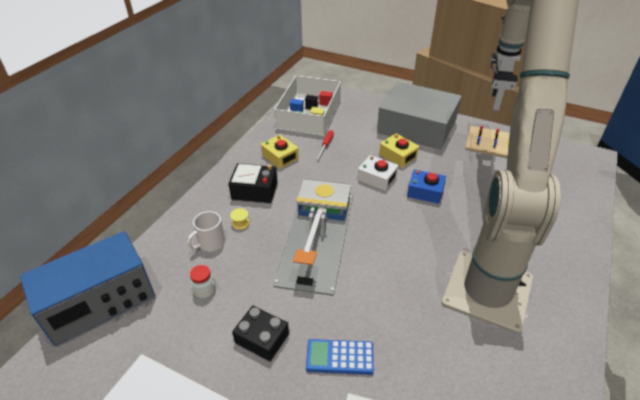

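The scene view shows four button boxes:
- blue at scene (228,173)
- yellow at (178,200)
- yellow at (226,285)
- white at (224,202), side (378,172)

The white one is the control box. The lever pad is at scene (376,180), side (305,257). I'll confirm both in an enlarged crop.

Run:
```python
import cv2,numpy as np
a=cv2.imread("pics/scene0.png")[150:250,195:405]; b=cv2.imread("pics/side0.png")[145:295,270:410]
a=cv2.resize(a,(798,380),interpolation=3) # 3.8x
cv2.imwrite("pics/a.png",a)
cv2.imwrite("pics/b.png",cv2.resize(b,(560,600),interpolation=3)) #4x
```

```text
(no output)
```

View pics/a.png

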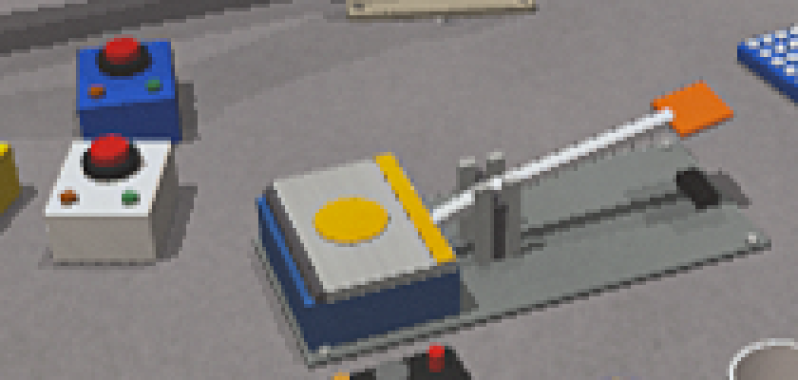

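View pics/b.png

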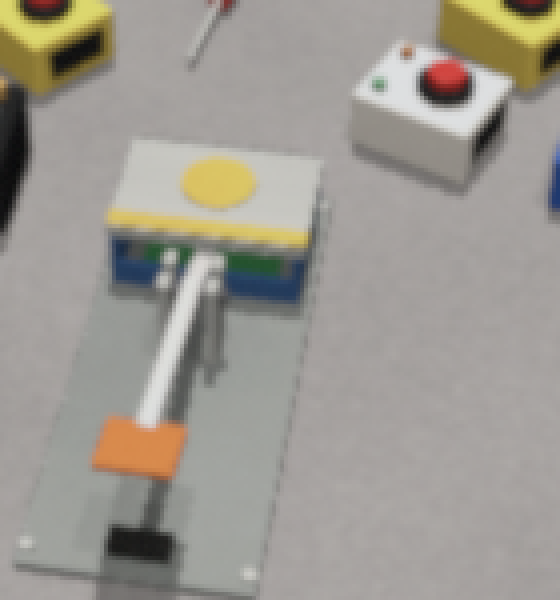

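The crops confirm the single white box, with its red button top at crop A (110,146) and crop B (447,74). The orange pad centre is at A (693,108) and B (140,447), and the cheek tops centre at A (489,173) and B (190,272).

```bash
cat > h.py <<'E'
from rig import *
import cv2, numpy as np
def ray(n,p):
    c=optics.camera_info(n); W=c["world_to_cam"]; R,t=W[:3,:3],W[:3,3]
    d=R.T@np.array([(p[0]-c["cx"])/c["fx"],-(p[1]-c["cy"])/c["fy"],-1]); return -R.T@t,d/np.linalg.norm(d)
def tri(a,b):
    A=np.zeros((3,3));v=np.zeros(3);rs=[ray("scene",a),ray("side",b)]
    for o,d in rs: M=np.eye(3)-np.outer(d,d);A+=M;v+=M@o
    x=np.linalg.solve(A,v); return x,[np.linalg.norm(np.cross(x-o,d)) for o,d in rs]
def onz(n,p,z):
    o,d=ray(n,p); return o+d*(z-o[2])/d[2]
E
python3 - <<'E'
from h import *
np.set_printoptions(precision=1,suppress=True)
A=lambda u,v:(u/3.8+195,v/3.8+150); B=lambda u,v:(u/4+270,v/4+145)
for n,a,b,z in (("btn",A(110,146),B(447,74),72),("pad",A(693,108),B(140,447),107),("ful",A(489,173),B(190,272),85),("stop",A(697,180),B(140,537),20)):
    print(n,*tri(a,b),onz("scene",a,z),onz("side",b,z))
E
```

```text
btn [ 430.  -306.4   72.6] [np.float64(0.12579965038753532), np.float64(0.12579965038749538)] [ 428.9 -306.7   72. ] [ 430.2 -306.9   72. ]
pad [460.4 191.3  99.5] [np.float64(1.670985783201404), np.float64(1.670985783201312)] [473.6 189.2 107. ] [456.8 195.  107. ]
ful [513.4  11.2  81.3] [np.float64(1.2218939026194888), np.float64(1.2218939026195268)] [520.   11.5  85. ] [511.4  13.1  85. ]
stop [456.4 203.   20.1] [np.float64(1.2324820399289476), np.float64(1.2324820399290044)] [457.5 203.8  20. ] [456.  201.6  20. ]
```

Run:
```python
from h import *
hand.grip(0)
R=[np.pi,0,0.24]
manip.move_to([430,-306.5,190],R)
s=state();print(s["position"],s["ee_rot"],s["wrist_force"],s["opening"],s["clock"])
im=optics.camera("wrist")[:,:,::-1];cv2.imwrite("pics/w1.png",im)
```

```text
[ 429.50370686 -308.02303917  190.13081541] [3.14055957e+00 1.78299460e-04 2.37872669e-01] [-0.5396683   0.22576827  0.85694272] 0.5136792522019332 3.0833
```

View pics/w1.png

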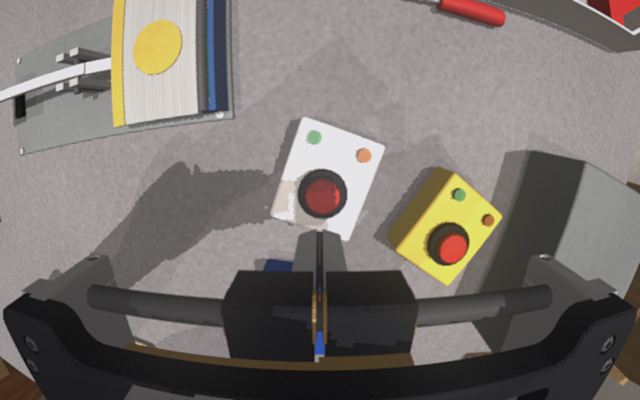

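Wrist view: the white box is straight below, with its red button at (323,193). The yellow box is clear to the right. I'll refine the button position from this view, then press.

```bash
cat >> h.py <<'E'
from scipy.spatial.transform import Rotation as Ro
def wr(p,z,s):
    c=optics.camera_info("wrist");T=c["tool_from_camera"]
    q=np.array([p[0]-c["cx"],p[1]-c["cy"]]);r=np.hypot(*q);th=r/c["fx"];q=q/r*np.sin(th)
    R=Ro.from_euler("xyz",s["ee_rot"]).as_matrix()
    d=R@T[:3,:3]@np.array([q[0],-q[1],-np.cos(th)]);o=R@T[:3,3]+s["position"]
    return o+d*(z-o[2])/d[2]
E
python3 - <<'E'
from h import *
s=state();b=wr((323,193),72,s);print(b,"pad-side cheeks",wr((78,70),85,s))
if np.hypot(b[0]-430,b[1]+306.5)<8:
    x,y=(b[0]+430)/2,(b[1]-306.5)/2
    manip.move_linear([x,y,92],rate=150)
    print(state()["position"])
    f=manip.move_linear([x,y,62],rate=20,max_force=12)
    s=state();print(f,s["position"],s["wrist_force"],s["clock"])
    manip.wait(0.7)
    s=state();print(s["position"],s["wrist_force"])
    cv2.imwrite("pics/w2.png",optics.camera("wrist")[60:340,180:480,::-1])
E
```

```text
[ 436.86963256 -309.65580257   72.        ] pad-side cheeks [514.32397789 -13.3941477   85.        ]
[ 433.70811803 -308.58302712   92.46409392]
True [ 433.62172865 -308.18918531   79.25034976] [-0.4485239   1.52999647  8.22513263] 4.7417
[ 433.62236912 -308.16591468   79.23526184] [-0.87373278  1.44403559  8.45744218]
```

View pics/w2.png

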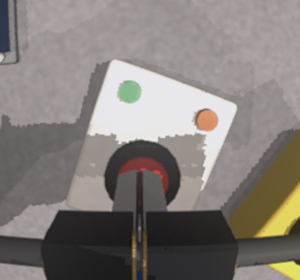

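The fingertip is centred on the red button at crop (142,170) with about 8 N on it. I'll check stiffness to confirm it has bottomed, hold, then release.

Run:
```python
from h import *
x,y,z=state()["position"]
f=manip.move_linear([x,y,z-8],rate=15,max_force=8)
s=state();print(f,s["position"],s["wrist_force"],s["clock"])
manip.wait(0.6)
s=state();print(s["position"],s["wrist_force"])
for i in range(9):
    manip.move_linear([x,y,s["position"][2]+1.2*(i+1)],rate=15)
    q=state();print(q["position"][2].round(2),q["wrist_force"][2].round(2))
manip.move_linear([x,y,190])
s=state();print(s["clock"])
```

```text
True [ 433.65184811 -308.18526518   79.28408274] [-1.06308371  0.86445045  7.38753524] 5.7167
[ 433.65796221 -308.16494667   79.26974164] [0.02568667 0.07742674 6.8765209 ]
80.53 4.9
81.64 3.54
82.83 2.48
84.05 1.77
85.26 1.47
86.38 -0.32
87.68 -0.16
88.96 0.04
90.15 0.29
9.3917
```

The spring reading runs from 85.3 down to 79.3 mm, a 6 mm stroke ending on a hard stop, so the button was fully in and held. Next I'll move above the pad and look.

Run:
```python
from h import *
for w in (-1.287,1.854): print(w,planner.solve_ik([461,192,190],[np.pi,0,w]))
w=-1.287 if planner.solve_ik([461,192,190],[np.pi,0,-1.287]) is not None else 1.854
manip.move_linear([434,-308,225])
manip.move_to([461,192,190],[np.pi,0,w])
manip.wait(.2)
s=state();print(w,s["position"],s["ee_rot"],s["wrist_force"],s["clock"])
cv2.imwrite("pics/w3.png",optics.camera("wrist")[:,:,::-1])
```

```text
-1.287 [-1.1390079   0.72033258  1.14563074  1.97441473 -0.79938056  0.99392736
 -2.457065  ]
1.854 [-0.09091414  0.48711381 -0.51552024  1.94699278  0.33064633  0.79059962
 -0.50884846]
-1.287 [461.34920052 191.13470004 190.0848939 ] [-3.14144951e+00  1.91384318e-04 -1.28869743e+00] [-0.69254025  0.2248071  -0.2038058 ] 11.8
```

View pics/w3.png

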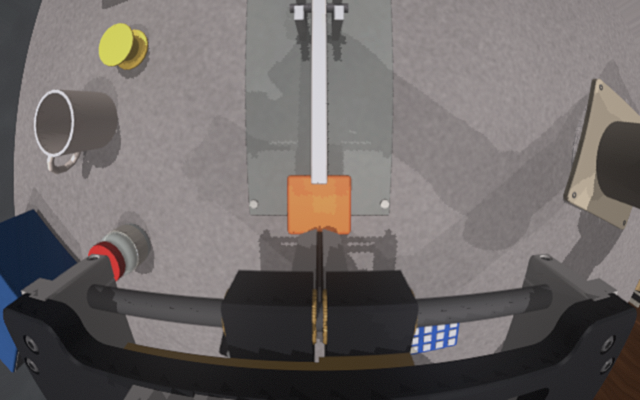

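The lever is aligned with the tool, and the orange pad is centred at (319,205). I'll refine the pad position and press down along the arc.

Run:
```python
from h import *
s=state();p=wr((319.5,205),107,s);print("pad",p)
if np.hypot(p[0]-461,p[1]-192)<20:
    d=np.array([-.28,.96]);c=p[:2]*.6+.4*np.array([461,192])
    f0=s["wrist_force"]
    manip.move_linear([*c,125],rate=150)
    def log(t):
        s=state();print(t,s["position"].round(1),s["wrist_force"].round(1),round(s["clock"],2))
    log("above")
    for z in (105,90,75,60,48):      # tip = z-8
        h=z-8-65; rr=190.5**2; out=np.sqrt(rr-h*h)-np.sqrt(rr-42**2)
        hit=manip.move_linear([*(c+d*out),z],rate=40,max_force=14); log(hit)
        if hit: break
    else:
        hit=manip.move_linear([*c,32],rate=15,max_force=12); log(hit)
    manip.wait(.2);log("end")
    cv2.imwrite("pics/w4.png",optics.camera("wrist")[:,:,::-1]);cv2.imwrite("pics/side4.png",cv2.resize(optics.camera("side")[145:295,250:430,::-1],(720,600),interpolation=3))
```

```text
pad [462.04733055 187.31100247 107.        ]
above [462.1 188.8 125.3] [0.8 0.1 0.5] 12.43
False [461.1 191.2 105. ] [0.6 1.4 2.6] 13.08
False [460.3 192.9  89.8] [-0.1  1.7  2.5] 13.61
False [460.2 193.5  74.8] [-0.5  1.3  2.3] 14.13
False [460.4 193.   59.8] [-1.   0.3  1.2] 14.66
False [460.7 191.9  47.8] [ 0.2  0.4 -0.2] 15.11
True [461.5 190.7  38.8] [-1.7  0.9 11. ] 15.82
end [461.4 190.8  38.9] [-0.9  0.4  9.6] 16.02
```

View pics/w4.png

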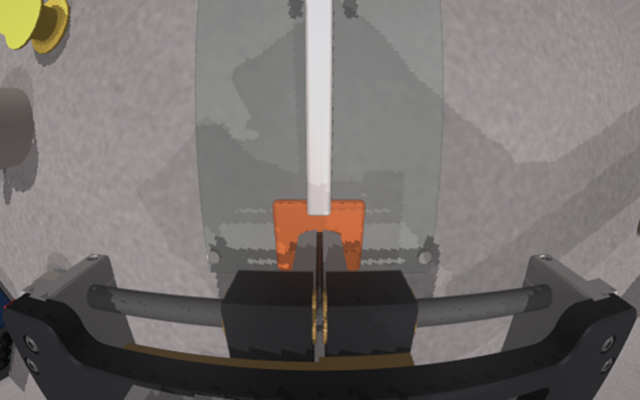

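View pics/side4.png

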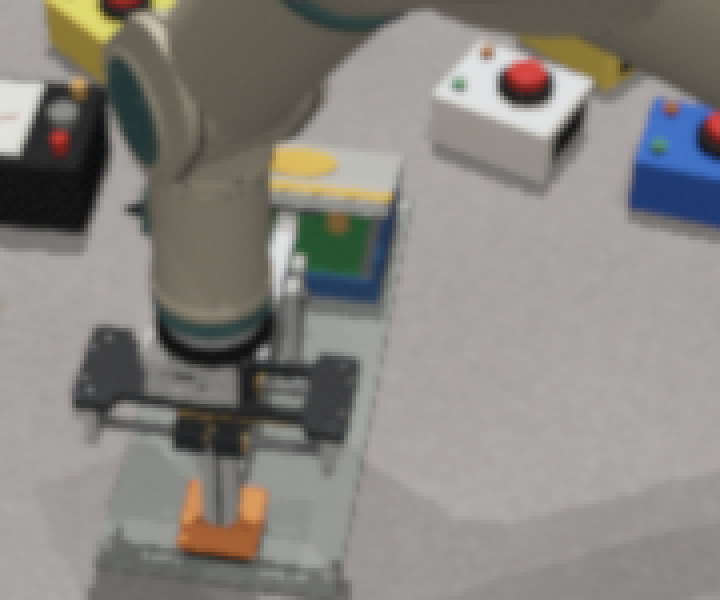

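The flap is up, with the green interior visible under it. The pad is down on its stop, with the tip at 31 mm and about 10 N holding it. The lever is still in line between the cheeks. Handing in while holding.

```bash
python3 -c "
from rig import *
manip.wait(.3);s=state();print(s['position'],s['wrist_force'],s['clock'],sign_off())"
```

```text
the job is handed in; nothing more can be done
[461.47140115 190.81415134  38.95713908] [-0.80657063  0.8848815   9.98711884] 16.4167 None
```

I pressed the white box's red button all the way in, held it for over half a second and let it out, then handed the job in at 16.4 s with the lever held on its stop at about 10 N and the flap up.

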